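# Find the index gear keyed for the faceting machine

### The job

Three index gears for the faceting machine lie mixed up on the bench, and only one has its keyway where this machine's key wants it. Try them on the leaning quill with the red-marked zero tooth at the index finger, and leave the one that suits pushed fully home on the flange, clicked behind the sprung ball, with its zero tooth at the finger; lay the other two flat, side by side, in the black tray. Do not disturb the other things on the bench.

Things in the scene. Friction and masses are not known exactly. Their poses are not given: they have to be found in the camera images.
- gear_1: index gear: brass toothed disc 90 mm across, 8 mm thick, under an aluminium hub 49 mm across that reaches z = 34 mm, with two flats 44 mm apart facing the gear's +y and -y, to grip. Bore 24 mm right through. Red stripe on disc and hub = zero tooth, on the gear's +x. About 0.4 kg. Origin: centre of underside, +z up through the hub. Starts flat on the bench, hub up
- gear_2: index gear with the same sizes and axes as gear_1. In each gear's bore is one keyway, 10 mm wide, reaching 17.5 mm from the centre. Seen from the hub side it lies 90, 180 or 270 degrees anticlockwise from the zero tooth, different in each of the three gears; it can be seen in the bore but is not told by the name
- gear_3: index gear with the same sizes and axes as gear_1; only the place of its keyway differs
- gear_1_zero (a point): point on the red stripe of gear_1, on the top face of its disc (z = 8 mm), 38 mm from the axis: the zero tooth
- gear_2_zero (a point): point on the red stripe of gear_2, on the top face of its disc (z = 8 mm), 38 mm from the axis: the zero tooth
- gear_3_zero (a point): point on the red stripe of gear_3, on the top face of its disc (z = 8 mm), 38 mm from the axis: the zero tooth
- quill: keyed end of the faceting machine's quill, a fixed steel shaft 22 mm across leaning 30 degrees from vertical, towards the robot. Origin: centre of the flange face (48 mm across) on which a gear seats, about 270 mm above the bench. +z: out along the shaft, upwards. +x: across the shaft, on its upper side, towards the index finger
- quill_tip (a point): free end of the quill shaft, on its axis, 60 mm out from the flange; the last 7 mm taper to 12 mm across. One brass key, 8 mm wide, stands 5.5 mm proud of the shaft, from 2 to 22 mm out from the flange, at 90, 180 or 270 degrees anticlockwise from the quill's +x, seen from the free end. Its place differs from run to run; it can be seen or felt
- index_finger (a point): red mark on the fixed steel index finger beside the flange, 58 mm from the quill's axis on its +x side, 8 mm out from the flange face. With the zero tooth here, only one of the three gears passes the key and reaches the flange; a wrong one stops on the key, 22 mm short. Beyond the flange only shaft, key and ball lie within 50 mm of the axis
- machine: the faceting machine, fixed: blue base 330 (x) x 280 (y) x 95 mm with a round white bowl and copper lap to z = 127 mm. The quill passes over it, its gear seat at x = -82, y = 0, z = 270 mm. Carriage and grey angle box stand at x -65 to 75, y 55 to 130, up to z = 313 mm; a clear drip tank 60 mm across at x = 130, y = -110, up to z = 242 mm. Origin: centre of its underside; +x away from the robot
- detent (a joint): how far (m) the sprung steel ball in the quill shaft is pressed in: 0 out, 0.008 at its stop. It stands 6 mm proud on the quill's +x side, centred 43 mm out from the flange. Pushing a gear over it takes 10 to 16 N; then it rides lightly in the bore, and in the last 10 mm it clicks out above the hub, pulling the gear towards the flange
- tray: a black tray with a flat floor 5 mm thick and low walls: 135 (x) x 245 (y) x 16 mm high outside, 5 mm walls, so 125 x 235 mm inside: room for two gears side by side along y. Origin: centre of its underside. Fixed to the bench
- graver_a: a hand graver, 124 mm long with a brown mushroom-shaped wooden grip 32 mm across, lying among the gears. A bystander, loose; origin at its underside
- graver_b: a second graver of the same size with a pale grip, lying to the left of the machine. A bystander, loose; origin at its underside
- caliper: a steel dial caliper 200 mm long, lying flat near the robot. A bystander, loose; origin at its underside
- flat_file: a flat file 225 mm long with a pale wooden handle, lying near the robot in front of the machine. A bystander, loose; origin at its underside
- bench_block: a polished steel block 90 x 90 x 20 mm, left of the machine. A bystander, loose; origin at its underside
- wax_jar: an amber jar 60 mm across and 55 mm high with a black lid, at the back right. A bystander, loose; origin at its underside
- loupe: a black eye loupe 40 mm across and 26 mm high, at the right. A bystander, loose; origin at its underside
Things that resemble listed ones, but are neither listed nor needed, are in the scene too. What is shaped like the gear_3 but pink or turquoise is not meant. Leave any orange or turquoise look-alike of the gear_1 alone.

How it is judged:
By the outcome, as a careful person would: the job done as asked, in the order asked, and still so for the second after the job is handed in, with the robot touching nothing.
It also fails if it takes over 72 s, if anything falls off the work surface, if the arm or the gripper's body presses on something with over 40 N, if the wrist force passes 120 N, or if a joint passes its speed limit or range.

### The arm

A 7-joint arm with a two-finger parallel gripper is mounted at the origin on the work surface. World frame = base frame: x ahead of the robot, y to its left, z up, the work surface at z = 0. Lengths are in m, angles in rad, forces in N, time in s.
With the tool pointing down it reaches from about 0.425 to 0.825 m from the base axis. Payload 3.6 kg.
Tool frame: the origin (TCP) lies at the very end of the fingers, on their centre line; the grasp point (between the pads) lies 19 mm behind it; z points along the fingers, y is the line along which they close (so a half turn about z gives the same grasp; the last joint's range is limited). The gripper opens to 93 mm and grips with 3 to 60 N. Pads are 15 mm wide; open, the fingers measure 128 mm over their backs; the gripper's body (75 mm by 188 mm) begins 65 mm behind the grasp point.
Start: joints at [-0.026, 0.615, -0.013, 1.423, 0.008, 1.103, -0.04], TCP at [0.65, 0, 0.219] pointing down, gripper open.
Joint ranges: [-3.12, 3.12], [-0.3, 2.06], [-1.34, 1.32], [0.26, 2.42], [-1.36, 4.5], [0.01, 1.98], [-2.84, 2.84]. Speed limits (rad/s): [2.79, 2.79, 3.14, 3.14, 3.14, 3.14, 3.14].

### API

Orientations are given as a 3x3 rotation matrix whose columns are the frame's x, y, z axes.
In Python, from rig import ctrl gives the robot as it stands.
- The arm moves only by the shell command python3 -m inch 'ROWS' [FORCE]. ROWS is JSON, a list that holds one entry, the list of rows, each a list of 7 numbers: the finger opening in mm, from 0 to 93, then the shift along the tool's x, y, z in mm, then the turn, a rotation vector about the tool's x, y, z in rad. In form: [[[gripper, dx, dy, dz, ax, ay, az], ...]]. A call has 1 to 20 rows; each row is the pose to reach, as a shift and turn from the pose commanded when the call began, along the tool's axes at that moment; what a row does not reach only later rows make up. A row lasts 1/10 s, in which the tool goes at most 50 mm and 8.59 degrees, less where a joint would pass 70% of its speed; a pose out of reach is approached as far as the arm can. A call with a gripper value outside its range is refused whole. The fingers move at their own pace and stop on an object; FORCE is the grip in N (left out, the last holds). Time passes only in rows, so rows that repeat a pose let the fingers close. It gives the time, the measured TCP pose, the force, the opening and the grip force at its end, in the units of the state.
- ctrl.get_obs(): the state, without advancing time (a new reading comes with each control period).
- ctrl.capture(name): name is "scene" or "side" or "wrist"; returns the picture (420x560x3 uint8, red, green, blue); there is no depth.
- ctrl.camera_info(name): a dict with "mtx" (3x3 intrinsics, pixels), "pose" (4x4, takes a point from camera to world coordinates). Camera axes: x right, y down, z forward; pixel columns grow to the right and rows downward; lengths in m; the calibration is good to about 2 mm. A picture is of the moment at which its call begins: read the wrist's pose just before it. camera_info takes no time and is no camera call; for the wrist camera it gives the pose at the moment of the call.
- ctrl.sign_off(): hands the job in; it is judged then, once.
The state is a dict: "clock": time; "joint_positions": joint angles; "qd": joint speeds; "tau": joint torques, N m; "position": TCP position; "ee_rot": TCP orientation; "ft_force": force on the tool from outside, world axes, zero at the start; "wrist_torque": the same for the moment, N m; "width": opening from 0.0 (shut) to 1.0 (fully open); "gripper_force": force on a finger pad.
Only numpy, scipy, OpenCV 4.12 (cv2) and the standard library are available. Lean on these libraries where they do the work, as an engineer would, in place of code of your own. Each camera call takes 0.05 s, during which the arm holds its last target. There are 200 camera calls.

## Working session

There is one attempt and no reset: what is moved stays moved. The work goes in short steps, Python scripts to look and compute and a shell command to move; the robot and the scene stay as the last step left them, time stands still between calls to the robot, and variables do not carry over. Pictures are saved under pics/ and viewed, at most 10 in all, crops included, and the job is handed in when it is done.

```bash
ls; mkdir -p pics; python3 - <<'E'
from rig import ctrl
import cv2,numpy as np
np.set_printoptions(precision=4,suppress=True)
for n in ("scene","side","wrist"):
    i=ctrl.camera_info(n);print(n,i["mtx"].tolist(),i["pose"])
    im=ctrl.capture(n)[:,:,::-1];cv2.imwrite(f"pics/{n}0.png",im)
o=ctrl.get_obs();print(o)
E
```

```text
pics
scene [[383.09091535888797, 0.0, 277.087452485072], [0.0, 383.09091535888797, 209.17743586397344], [0.0, 0.0, 1.0]] [[-0.6189  0.5897 -0.5188  1.1478]
 [ 0.7852  0.4483 -0.4272  0.4789]
 [-0.0193 -0.6718 -0.7405  1.0948]
 [ 0.      0.      0.      1.    ]]
side [[390.56668141129927, 0.0, 278.0866756971273], [0.0, 390.56668141129927, 208.29632855050386], [0.0, 0.0, 1.0]] [[ 0.9728 -0.1109  0.2034  0.3106]
 [-0.2316 -0.4898  0.8405 -0.9514]
 [ 0.0064 -0.8648 -0.5021  0.7729]
 [ 0.      0.      0.      1.    ]]
wrist [[292.5411865441601, 0.0, 282.7111015045602], [0.0, 292.5411865441601, 209.3898115714972], [0.0, 0.0, 1.0]] [[ 1.      0.     -0.0023  0.6498]
 [-0.0006 -0.9635 -0.2676  0.075 ]
 [-0.0022  0.2676 -0.9635  0.3841]
 [ 0.      0.      0.      1.    ]]
{'clock': 0.15, 'joint_positions': array([-0.0265,  0.6157, -0.0126,  1.4245,  0.0081,  1.1034, -0.0404]), 'qd': array([-0.0012, -0.0021, -0.    , -0.0047,  0.0009,  0.0008, -0.0009]), 'tau': array([  0.0011, -45.935 ,   0.2094, -16.5944,  -0.0611,   0.0182,
         0.0002]), 'position': array([ 0.6494, -0.    ,  0.2177]), 'ee_rot': array([[-0.0001,  1.    , -0.002 ],
       [ 1.    ,  0.0001, -0.    ],
       [-0.    , -0.002 , -1.    ]]), 'ft_force': array([-0.1539,  0.0752,  0.0157]), 'wrist_torque': array([0.0436, 0.0246, 0.0185]), 'gripper_force': 0.0, 'width': 1.0002630132678334}
```

View pics/scene0.png

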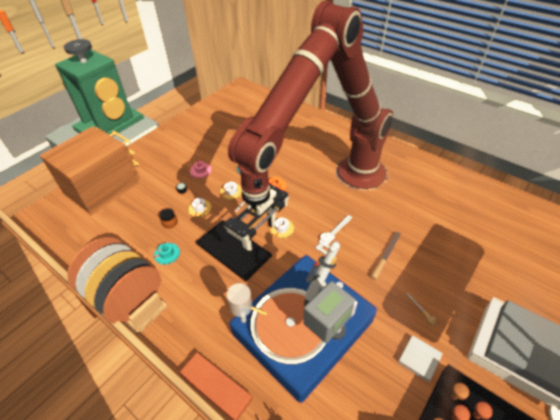

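View pics/side0.png

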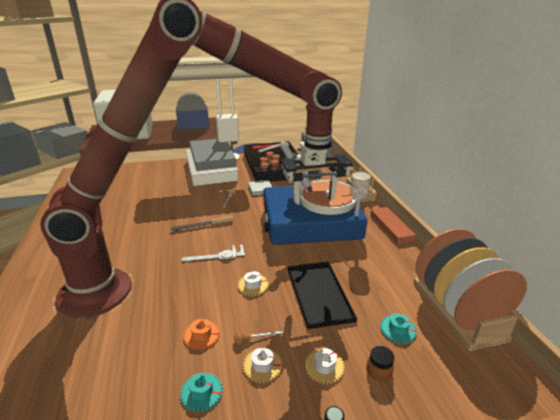

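Scene view: gold gears at (200,207), (232,189), (282,227); look-alikes turquoise (167,253), pink (200,169), orange (277,184); tray (233,247); machine (305,325). 
Side view: the gold/white gears are at (253,284), (262,364), (325,366). Look-alikes are orange (201,333) and turquoise (201,391), (399,327), all rejected by colour. The tray is at (320,293).

```bash
cat > h.py <<'E'
from rig import ctrl
import cv2,numpy as np
np.set_printoptions(precision=4,suppress=True)
def ray(info,u,v):
    P=info["pose"];d=np.linalg.inv(info["mtx"])@[u,v,1];return P[:3,3],P[:3,:3]@d
def onz(info,u,v,z):
    c,d=ray(info,u,v);return c+d*(z-c[2])/d[2]
def proj(info,p):
    P=info["pose"];q=info["mtx"]@(P[:3,:3].T@(np.asarray(p)-P[:3,3]));return q[:2]/q[2]
def tri(i1,a,i2,b):
    c1,d1=ray(i1,*a);c2,d2=ray(i2,*b)
    A=np.c_[d1,-d2];s=np.linalg.lstsq(A,c2-c1,rcond=None)[0]
    p,q=c1+s[0]*d1,c2+s[1]*d2;return (p+q)/2,np.linalg.norm(p-q)
def blobs(bgr,lo,hi,mn=40):
    m=cv2.inRange(cv2.cvtColor(bgr,cv2.COLOR_BGR2HSV),lo,hi)
    n,l,s,c=cv2.connectedComponentsWithStats(m)
    return [(c[i].round(1),s[i]) for i in range(1,n) if s[i][4]>=mn],l
E
python3 - <<'E'
from h import *
for n in("scene","side"):
    im=cv2.imread(f"pics/{n}0.png");i=ctrl.camera_info(n)
    h=cv2.cvtColor(im,cv2.COLOR_BGR2HSV)
    for p in ([(253,292),(262,376),(325,378)] if n=="side" else [(200,214),(278,233)]): print(h[p[1],p[0]])
    b,_=blobs(im,(20,110,130),(32,255,255),30)
    for c,s in b: 
        x,y,w,hh,a=s; print(n,c,s,onz(i,x+w/2,y+hh/2,.008)[:2])
    b,_=blobs(im,(0,0,0),(180,255,45),800)
    for c,s in b: print(n,'blk',c,s,onz(i,*c,.01)[:2])
    b,_=blobs(im,(105,120,40),(125,255,255),800)
    for c,s in b: print(n,'blue',c,s,onz(i,*c,.05)[:2])
s=ctrl.camera_info("side")
print("bowl/machine",onz(s,328,195,.127))
E
```

```text
[ 18 162 220]
[ 17 146 250]
scene [133.5  19.9] [127  15  13  12  63] [-0.4056 -2.0586]
scene [35.1 63.6] [  0  49  72  29 637] [ 0.3354 -2.03  ]
scene [108.6  93.9] [ 95  77  30  40 263] [ 0.2922 -1.3498]
scene [119.  135.7] [109 131  20  12  57] [ 0.4762 -1.0197]
scene [237.6 192. ] [233 185   8  13  43] [ 0.4086 -0.3352]
scene [191.2 210.2] [189 206   6   9  39] [ 0.5897 -0.404 ]
scene [287.3 231.1] [278 221  16  16  91] [ 0.4435 -0.0614]
scene [105.2 265.2] [ 86 253  40  38 228] [ 0.9598 -0.4301]
scene [258.3 310.3] [252 307  14   7  31] [0.7525 0.0694]
scene [143.4 350.1] [138 344  13  14  32] [ 1.0524 -0.1106]
scene blk [233.3 251.7] [ 198  222   73   58 1770] [ 0.6372 -0.1445]
scene blk [489.5 402.3] [ 454  374   79   46 1107] [0.5857 0.7121]
scene blue [309.3 351.7] [ 231  285  144  116 3353] [0.7777 0.2743]
[ 19 143 134]
[ 20 147 127]
[ 20 147 132]
side [241.2 283.7] [239 278   5  13  48] [ 0.4139 -0.078 ]
side [263.1 286.9] [258 282  10  11  67] [ 0.4724 -0.1048]
side [247.5 363.9] [244 353   8  22 100] [ 0.3867 -0.3528]
side [338.7 367.8] [335 358   9  21 112] [ 0.5885 -0.4123]
side blk [319.8 295.4] [288 262  68  67 861] [ 0.6212 -0.175 ]
side blue [306.3 220.3] [ 264  187  102   57 3244] [0.6805 0.1554]
bowl/machine [0.7644 0.1815 0.127 ]
```

```bash
python3 - <<'E'
import cv2,numpy as np
a=cv2.imread("pics/side0.png");b=cv2.imread("pics/scene0.png")
c=cv2.resize(a[150:400,180:430],(400,400),interpolation=cv2.INTER_CUBIC)
d=cv2.resize(b[200:400,220:420],(400,400),interpolation=cv2.INTER_CUBIC)
cv2.imwrite("pics/c1.png",np.hstack([c,d]))
E
```

```text
(no output)
```

View pics/c1.png

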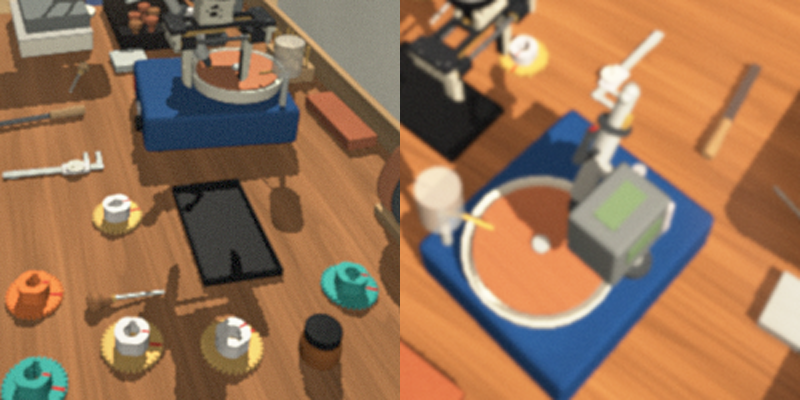

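Crop: side gold gears with white hubs and red stripes at original px (253,284), (262,366), (325,367). The quill, seen on the right, leans toward the robot above the blue base, with the angle box beside it. Next I move above the gears for a wrist view.

```bash
python3 -m inch '[[[93,-50,-30,-10,0,0,0],[93,-100,-60,-20,0,0,0],[93,-150,-90,-30,0,0,0],[93,-200,-120,-30,0,0,0],[93,-250,-150,-30,0,0,0],[93,-270,-150,-30,0,0,0],[93,-270,-150,-30,0,0,0],[93,-270,-150,-30,0,0,0]]]'
python3 - <<'E'
from h import *
im=cv2.imread("pics/scene0.png");i=ctrl.camera_info("scene")
for p in [(231,322),(375,312),(308,258)]: print(onz(i,*p,.095))
i=ctrl.camera_info("wrist");im=ctrl.capture("wrist")[:,:,::-1].copy();cv2.imwrite("pics/w1.png",im)
np.save("w1pose.npy",i["pose"])
print(i["pose"])
o=ctrl.get_obs();print(o["clock"],o["position"],o["ee_rot"])
E
```

```text
clock: 0.95
position: [0.4983, -0.2729, 0.2484]
ee_rot: [[0.006, 1.0, -0.001], [1.0, -0.006, -0.001], [-0.001, -0.001, -1.0]]
ft_force: [0.7, 0.7, 0.5]
width: 0.998
gripper_force: 0.0
[0.8587 0.0628 0.095 ]
[0.5876 0.3643 0.095 ]
[0.5516 0.1085 0.095 ]
[[ 1.     -0.0063 -0.0027  0.499 ]
 [-0.0068 -0.9633 -0.2685 -0.1978]
 [-0.001   0.2685 -0.9633  0.4149]
 [ 0.      0.      0.      1.    ]]
1.0 [ 0.4999 -0.2699  0.2484] [[ 0.0014  1.     -0.0002]
 [ 1.     -0.0014  0.0012]
 [ 0.0012 -0.0002 -1.    ]]
```

View pics/w1.png

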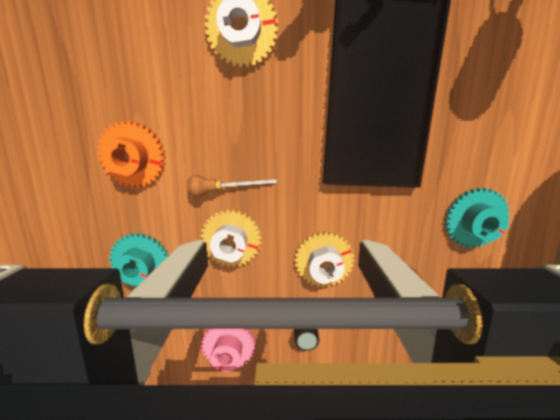

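Wrist view: gold gears A at (241,28), B (231,240) and C (324,260), all stripes pointing roughly right. The orange (130,155), turquoise (137,260) and (478,218), and pink (228,345) ones are look-alikes to leave. The tray's lower edge is at (372,185), the graver at (230,185).

```bash
python3 - <<'E'
from h import *
im=cv2.imread("pics/w1.png")
i={"pose":np.load("w1pose.npy"),"mtx":ctrl.camera_info("wrist")["mtx"]}
cr=[]
h=cv2.cvtColor(im,cv2.COLOR_BGR2HSV)
gold=cv2.inRange(h,(20,100,90),(32,255,255))
red=cv2.inRange(h,(0,170,120),(6,255,255))|cv2.inRange(h,(174,170,120),(180,255,255))
for (u,v) in [(241,28),(231,240),(324,260)]:
    x0,y0=u-45,max(v-45,0)
    c=im[y0:y0+90,x0:x0+88]; cr.append(cv2.resize(c,(264,270),interpolation=cv2.INTER_CUBIC)[:270])
    g=np.zeros_like(gold);g[y0:y0+90,x0:x0+88]=gold[y0:y0+90,x0:x0+88]
    if v>100: g[:, :u-38]=0; g[:,u+38:]=0
    p=np.argwhere(g)[:,::-1].astype(np.float32)
    W=np.array([onz(i,a,b,.008)[:2] for a,b in p],np.float32)
    hull=cv2.convexHull(W); (cx,cy),r=cv2.minEnclosingCircle(W)
    f=cv2.fitEllipse(hull)
    r_=np.argwhere(red[y0:y0+90,x0:x0+88])[:,::-1]+[x0,y0]
    R=np.array([onz(i,a,b,.008)[:2] for a,b in r_])
    R=R[np.linalg.norm(R-[cx,cy],axis=1)<.046]; rr=R[np.linalg.norm(R-[cx,cy],axis=1)>.028]
    d=rr.mean(0)-[cx,cy]
    print("minenc",(cx,cy),r,"ell",f,"red",len(rr),rr.mean(0),np.degrees(np.arctan2(d[1],d[0])))
# tray: dark blob
t=cv2.inRange(im,(0,0,0),(40,40,40));t[195:]=0;t[:,:320]=0;t[:,440:]=0
ys=np.argwhere(t);m=ys.min(0);M=ys.max(0);print(m,M)
for q in [(325,183),(423,187),(330,60),(442,60)]: print(onz(i,*q,.016)[:2])
cv2.imwrite("pics/c2.png",np.hstack(cr))
E
```

```text
minenc (0.4483718276023865, -0.07704085111618042) 0.044147882610559464 ell ((0.44794636964797974, -0.07916153967380524), (0.08137328177690506, 0.08819295465946198), 84.84416198730469) red 35 [ 0.4829 -0.0722] 8.001209801926853
minenc (0.42065367102622986, -0.3552210032939911) 0.042965117841959 ell ((0.42103442549705505, -0.35464805364608765), (0.08151547610759735, 0.08546195924282074), 48.19349670410156) red 13 [ 0.453  -0.3678] -21.278842012758393
minenc (0.5601193308830261, -0.39138469099998474) 0.043162137269973755 ell ((0.5603995323181152, -0.39099976420402527), (0.08408129960298538, 0.08561140298843384), 53.61396408081055) red 12 [ 0.5924 -0.379 ] 20.99268240009994
[  0 330] [183 439]
[ 0.5566 -0.2716]
[ 0.6925 -0.2781]
[ 0.5578 -0.1173]
[ 0.6965 -0.1182]
```

View pics/c2.png

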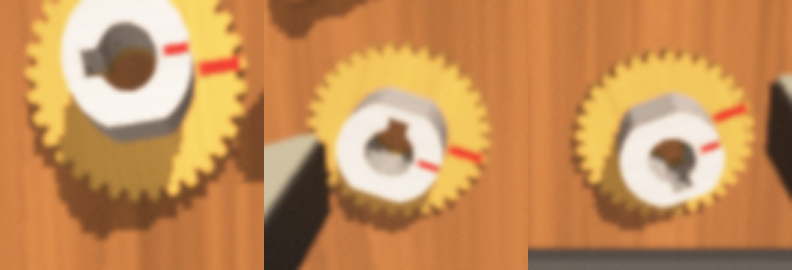

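Crop: A's stripe is at 8° with its keyway to the left (180°). B's stripe is at -21° with its keyway up (90°). C's stripe is at +21° with its keyway lower right (270°). Next I compute a pose looking down the quill axis.

```bash
cat >> h.py <<'E'
from scipy.spatial.transform import Rotation as Ro
def go(R,p,Rc=None,pc=None):
    "shift (mm) and rotvec in tool axes from the present pose to R,p"
    o=ctrl.get_obs();Rc=o["ee_rot"] if Rc is None else Rc;pc=o["position"] if pc is None else pc
    print("shift",(Rc.T@(np.asarray(p)-pc)*1e3).round(1),"rot",Ro.from_matrix(Rc.T@R).as_rotvec().round(4))
def quillR(yaw,lean=30):  # cols qx,qy,qz
    s,c=np.sin(np.radians(lean)),np.cos(np.radians(lean))
    M=np.array([[c,0,-s],[0,1,0],[s,0,c]])
    return Ro.from_euler('z',yaw,degrees=True).as_matrix()@M
def tool(Q): return np.c_[Q[:,0],-Q[:,1],-Q[:,2]]
E
python3 - <<'E'
from h import *
Q=quillR(-8.3);seat=np.array([.642,.225,.27])
go(tool(Q),seat+.18*Q[:,2])
E
```

```text
shift [ 508.1   52.3 -177. ] rot [-0.4487  0.3869  1.6704]
```

```bash
python3 -m inch '[[[93,50,0,-100,0,0,0.15],[93,100,10,-150,-0.08,0.07,0.3],[93,150,15,-177,-0.12,0.1,0.45],[93,200,20,-177,-0.16,0.14,0.6],[93,250,25,-177,-0.2,0.17,0.75],[93,300,30,-177,-0.24,0.21,0.9],[93,350,35,-177,-0.28,0.24,1.05],[93,400,40,-177,-0.32,0.28,1.2],[93,440,45,-177,-0.36,0.31,1.35],[93,480,50,-177,-0.4,0.35,1.5],[93,508,52,-177,-0.43,0.37,1.6],[93,508,52,-177,-0.449,0.387,1.67],[93,508,52,-177,-0.449,0.387,1.67],[93,508,52,-177,-0.449,0.387,1.67],[93,508,52,-177,-0.449,0.387,1.67]]]'
python3 - <<'E'
from h import *
i=ctrl.camera_info("wrist");im=ctrl.capture("wrist")[:,:,::-1].copy();cv2.imwrite("pics/w2.png",im)
np.save("w2pose.npy",i["pose"])
o=ctrl.get_obs();print(o["clock"],o["position"],o["ee_rot"],o["joint_positions"])
Q=quillR(-8.3);go(tool(Q),np.array([.642,.225,.27])+.18*Q[:,2])
E
```

```text
clock: 2.5
position: [0.5492, 0.2467, 0.4247]
ee_rot: [[0.858, -0.134, 0.495], [-0.117, -0.991, -0.065], [0.499, -0.002, -0.866]]
ft_force: [-1.3, 1.1, 0.2]
width: 1.002
gripper_force: 0.0
2.55 [0.5482 0.2497 0.4241] [[ 0.8591 -0.1307  0.4948]
 [-0.1151 -0.9914 -0.062 ]
 [ 0.4986 -0.0037 -0.8668]] [-0.6184  0.2088 -0.0401  1.6166  0.4476  0.9767 -2.5484]
shift [ 6.3 10.9  1.5] rot [-0.0101  0.0016  0.0101]
```

View pics/w2.png

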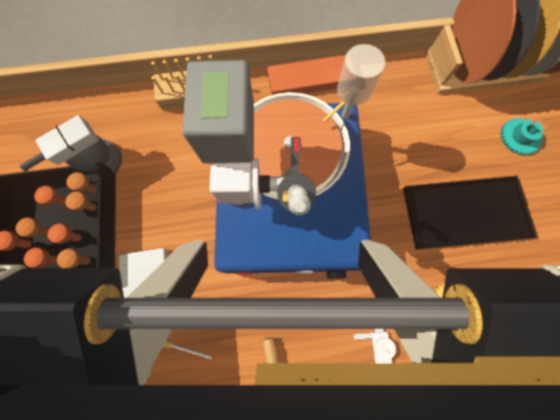

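Wrist view down the quill: shaft tip near (298,203), index finger with red mark at (296,145), angle box (220,110), carriage (235,183). Zoom next.

```bash
python3 - <<'E'
from h import *
im=cv2.imread("pics/w2.png")
c=cv2.resize(im[130:220,240:350],(770,630),interpolation=cv2.INTER_CUBIC)[:600]
for k in range(0,110,10): cv2.putText(c,str(240+k),(k*7,10),0,.35,(255,255,255),1)
for k in range(0,85,10): cv2.putText(c,str(130+k),(0,k*7+4),0,.35,(255,255,255),1)
cv2.imwrite("pics/c3.png",c)
E
```

```text
(no output)
```

View pics/c3.png

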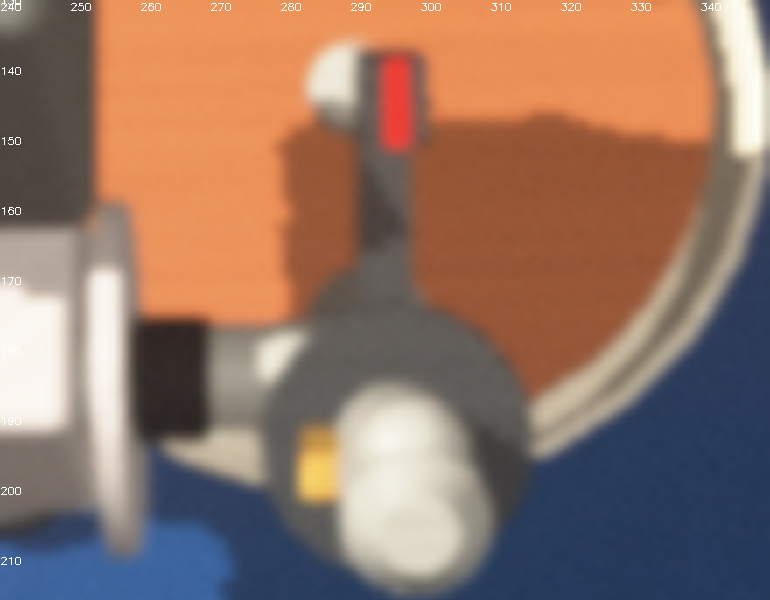

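The brass key is at (285,196), left of the shaft with the finger pointing up, so it sits at 90° and **gear B** is the match. Next I locate the quill with all three views.

```bash
python3 - <<'E'
from h import *
Q=quillR(-8.3);s0=np.array([.642,.225,.27])
pts={"seat":s0,"tip":s0+.06*Q[:,2],"mark":s0+.058*Q[:,0]+.008*Q[:,2]}
out=[]
for n in("side","scene"):
    im=ctrl.capture(n)[:,:,::-1].copy();cv2.imwrite(f"pics/{n}1.png",im);i=ctrl.camera_info(n)
    P={k:proj(i,v) for k,v in pts.items()};print(n,P)
    u,v=P["seat"].astype(int);x0,y0=u-28,v-33
    c=cv2.resize(im[y0:y0+66,x0:x0+56],None,fx=7,fy=7,interpolation=cv2.INTER_CUBIC)
    for k in range(0,56,10): cv2.putText(c,str(x0+k),(k*7,10),0,.35,(0,0,0),1)
    for k in range(0,66,10): cv2.putText(c,str(y0+k),(0,k*7+4),0,.35,(0,0,0),1)
    out.append(c)
    sub=im[y0:y0+66,x0:x0+56];b,_=blobs(sub,(0,150,100),(6,255,255),3)
    print([(q+[x0,y0],s[4]) for q,s in b])
cv2.imwrite("pics/c4.png",np.hstack(out))
im=cv2.imread("pics/w2.png");b,_=blobs(im[130:160,270:320],(0,190,150),(6,255,255),5);print([(q+[270,130],s) for q,s in b])
i={"pose":np.load("w2pose.npy"),"mtx":ctrl.camera_info("wrist")["mtx"]}
print({k:proj(i,v) for k,v in pts.items()})
E
```

```text
side {'seat': array([292.0135, 155.1759]), 'tip': array([283.3098, 140.643 ]), 'mark': array([306.131 , 144.6685])}
[(array([267.7, 145. ]), np.int32(14))]
scene {'seat': array([327.6643, 264.5685]), 'tip': array([337.2993, 245.803 ]), 'mark': array([316.1913, 267.3224])}
[(array([317.2, 263.6]), np.int32(5))]
[(array([296.5, 144. ]), array([26,  9,  2, 11, 22], dtype=int32))]
{'seat': array([291.1475, 187.72  ]), 'tip': array([292.289 , 199.4994]), 'mark': array([292.0215, 138.6707])}
```

View pics/c4.png

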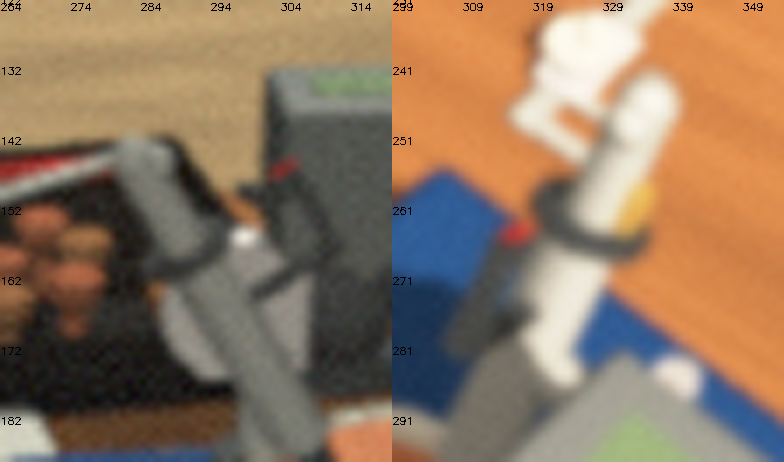

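Side crop: tip (282.9,143.1), flange (290.9,158.4), red mark (304.6,146.3). Scene crop: tip (336.6,243.6), flange (327.3,262.7), mark (316.7,264.3), with the brass key on the left (+y) side, confirming 90°.

```bash
python3 - <<'E'
from h import *
from scipy.optimize import least_squares
w={"pose":np.load("w2pose.npy"),"mtx":ctrl.camera_info("wrist")["mtx"]}
S=ctrl.camera_info("side");C=ctrl.camera_info("scene")
ob={"seat":[(w,(295.5,190.5)),(S,(290.9,158.4)),(C,(327.3,262.7))],
"tip":[(w,(299,206.5)),(S,(282.9,143.1)),(C,(336.6,243.6))],
"mark":[(w,(296,144)),(S,(304.6,146.3)),(C,(316.7,264.3))]}
def pts(x):
    Q=quillR(x[3],30);s=x[:3];return {"seat":s,"tip":s+.06*Q[:,2],"mark":s+.058*Q[:,0]+.008*Q[:,2]}
def res(x,only=None): 
    P=pts(x);return np.concatenate([proj(c,P[k])-uv for k in ob for c,uv in ob[k] if only is None or c is only])
for k in ob:
    print(k,"w+side",tri(*ob[k][0],*ob[k][1]),"side+scene",tri(*ob[k][1],*ob[k][2]))
x0=[.642,.225,.27,-8.3]
r=least_squares(res,x0,x_scale=[.01,.01,.01,1]);print(r.x,r.fun.reshape(-1,2).round(1).tolist())
r=least_squares(lambda x:res(x,w),x0,x_scale=[.01,.01,.01,1]);print("wrist only",r.x,r.fun.round(1))
E
```

```text
seat w+side (array([0.6387, 0.2198, 0.2614]), np.float64(0.0035182684782863118)) side+scene (array([0.635 , 0.2183, 0.2626]), np.float64(0.003366283589876995))
tip w+side (array([0.6076, 0.2228, 0.3157]), np.float64(0.0036231895171402917)) side+scene (array([0.6071, 0.2223, 0.3177]), np.float64(0.004634995372268794))
mark w+side (array([0.6819, 0.2145, 0.3024]), np.float64(0.0009118348857311927)) side+scene (array([0.6797, 0.2131, 0.3035]), np.float64(0.0027545529110245457))
[ 0.6362  0.2198  0.2666 -6.6655] [[0.5, 2.0], [-0.2, -1.5], [-0.2, 0.1], [-0.1, -1.3], [-0.9, -0.7], [-0.2, 0.3], [0.1, 0.1], [0.2, -0.1], [-0.6, 1.4]]
wrist only [ 0.6354  0.2202  0.2695 -6.6177] [ 0.4  2.  -0.2 -1.3 -0.1 -0.4]
```

```bash
cat >> h.py <<'E'
def gearR(yaw):
    R=Ro.from_euler('z',yaw,degrees=True).as_matrix();return np.c_[R[:,0],-R[:,1],-R[:,2]]
QR=quillR(-6.65);SEAT=np.array([.636,.220,.268])
E
python3 - <<'E'
from h import *
go(gearR(-21.3),[.4207,-.355,.13])
E
```

```text
shift [-189.5  608.5  232.6] rot [-0.0598 -0.5194  0.2334]
```

```bash
python3 -m inch '[[[62,-13,42,16,-0.005,-0.04,0.02],[62,-27,86,33,-0.01,-0.07,0.03],[62,-40,130,50,-0.015,-0.11,0.05],[62,-54,174,66,-0.02,-0.15,0.07],[62,-68,217,83,-0.02,-0.19,0.08],[62,-81,260,99,-0.03,-0.22,0.1],[62,-95,304,116,-0.03,-0.26,0.12],[62,-108,347,133,-0.03,-0.3,0.13],[62,-122,390,149,-0.04,-0.33,0.15],[62,-135,434,166,-0.04,-0.37,0.17],[62,-149,477,183,-0.05,-0.41,0.18],[62,-163,521,199,-0.05,-0.45,0.2],[62,-176,564,216,-0.055,-0.48,0.22],[62,-189.5,608,232.6,-0.06,-0.519,0.233],[62,-189.5,608.5,232.6,-0.06,-0.519,0.233],[62,-189.5,608.5,232.6,-0.06,-0.519,0.233],[62,-189.5,608.5,232.6,-0.06,-0.519,0.233]]]' 45
cat > meas.py <<'E'
from h import *
import sys
def gear(im,i,c0,z=.008):
    "gold disc centre, red stripe and hub-white centroid near c0"
    h=cv2.cvtColor(im,cv2.COLOR_BGR2HSV)
    yy,xx=np.mgrid[:420,:560]
    K=np.linalg.inv(i["mtx"]);D=np.stack([xx,yy,np.ones_like(xx)],-1)@K.T@i["pose"][:3,:3].T
    c=i["pose"][:3,3];W=(c+D*((z-c[2])/D[...,2:]))[...,:2]
    near=(np.linalg.norm(W-c0,axis=-1)<.055)&(D[...,2]<0)&(yy<285)
    g=W[(cv2.inRange(h,(19,100,70),(33,255,255))>0)&near].astype(np.float32)
    (cx,cy),r=cv2.minEnclosingCircle(g)
    red=(cv2.inRange(h,(0,170,110),(7,255,255))|cv2.inRange(h,(173,170,110),(180,255,255)))>0
    rd=np.linalg.norm(W-[cx,cy],axis=-1);R=W[red&near&(rd>.029)&(rd<.045)]
    # hub top ring at z=.034: white
    W2=(c+D*((.034-c[2])/D[...,2:]))[...,:2]
    wm=(cv2.inRange(h,(0,0,150),(180,70,255))>0)&(np.linalg.norm(W2-[cx,cy],axis=-1)<.03)&(yy<285)
    hp=W2[wm].astype(np.float32);hc=cv2.minEnclosingCircle(hp) if len(hp)>20 else None
    d=R.mean(0)-[cx,cy] if len(R) else [np.nan]*2
    print("disc",(cx,cy),r,len(g),"red",len(R),np.degrees(np.arctan2(d[1],d[0])),"hub",hc)
    d=R.mean(0)-np.array(hc[0]);print("red from hub centre",np.degrees(np.arctan2(d[1],d[0])),np.linalg.norm(d))
E
python3 - <<'E'
from meas import *
i=ctrl.camera_info("wrist");im=ctrl.capture("wrist")[:,:,::-1].copy();cv2.imwrite("pics/w3.png",im)
gear(im,i,[.4207,-.355])
o=ctrl.get_obs();print(o["clock"],o["position"],o["joint_positions"]);go(gearR(-21.3),[.4207,-.355,.13])
E
```

```text
clock: 4.35
position: [0.4182, -0.3569, 0.1309]
ee_rot: [[0.929, -0.371, 0.004], [-0.371, -0.929, 0.001], [0.004, -0.003, -1.0]]
ft_force: [-0.2, 1.1, 0.0]
width: 0.668
gripper_force: 0.0
disc (0.42010602355003357, -0.35607773065567017) 0.04464852064847946 2093 red 48 -19.51802222285312 hub ((0.4211519956588745, -0.3568105399608612), 0.02585820108652115)
red from hub centre -18.958734483996526 0.03495827207086027
4.4 [ 0.4186 -0.3566  0.1312] [ 0.5518  0.5681  0.1775  1.8282 -0.1446  0.7545 -1.1423]
shift [ 1.4 -2.2  1.2] rot [-0.0025 -0.0041 -0.007 ]
```

```bash
python3 - <<'E'
from h import *
go(gearR(-19.7),[.4205,-.3563,.0115])
E
```

```text
shift [  1.2  -0.7 119.7] rot [-0.0024 -0.0042 -0.0349]
```

```bash
python3 -m inch '[[[62,1,-0.5,40,-0.002,-0.004,-0.035],[62,1,-0.5,80,-0.002,-0.004,-0.035],[62,1,-0.5,105,-0.002,-0.004,-0.035],[62,1,-0.5,119,-0.002,-0.004,-0.035],[62,1,-0.5,119.5,-0.002,-0.004,-0.035],[62,1,-0.5,119.5,-0.002,-0.004,-0.035],[40,1,-0.5,119.5,-0.002,-0.004,-0.035],[40,1,-0.5,119.5,-0.002,-0.004,-0.035],[40,1,-0.5,119.5,-0.002,-0.004,-0.035],[40,1,-0.5,119.5,-0.002,-0.004,-0.035],[40,1,-0.5,119.5,-0.002,-0.004,-0.035]]]' 45
```

```text
clock: 5.5
position: [0.4201, -0.3578, 0.0118]
ee_rot: [[0.941, -0.339, 0.0], [-0.339, -0.941, -0.001], [0.0, 0.001, -1.0]]
ft_force: [0.2, 0.8, 5.7]
width: 0.472
gripper_force: 45.0
```

```bash
python3 - <<'E'
from h import *
go(tool(QR),SEAT+.135*QR[:,2]); print(SEAT+.135*QR[:,2],tool(QR))
E
```

```text
shift [ -58.3 -601.2 -373.4] rot [ 0.0607  0.5211 -0.2242]
[0.569  0.2278 0.3849] [[ 0.8602 -0.1158  0.4966]
 [-0.1003 -0.9933 -0.0579]
 [ 0.5    -0.     -0.866 ]]
```

```bash
python3 -m inch '[[[40,0,0,-40,0,0,0],[40,0,0,-85,0,0,0],[40,0,-20,-130,0,0,0],[40,-3,-50,-170,0.01,0.05,-0.02],[40,-6,-90,-205,0.01,0.1,-0.04],[40,-9,-132,-230,0.015,0.14,-0.06],[40,-12,-175,-250,0.02,0.18,-0.08],[40,-16,-220,-270,0.025,0.22,-0.1],[40,-20,-265,-290,0.03,0.26,-0.12],[40,-25,-310,-310,0.035,0.3,-0.13],[40,-30,-355,-330,0.04,0.34,-0.15],[40,-36,-400,-350,0.045,0.38,-0.17],[40,-42,-445,-365,0.05,0.42,-0.19],[40,-48,-490,-373,0.055,0.46,-0.2],[40,-53,-530,-373.4,0.06,0.49,-0.21],[40,-56,-565,-373.4,0.06,0.52,-0.22],[40,-58,-590,-373.4,0.0607,0.521,-0.224],[40,-58.3,-601.2,-373.4,0.0607,0.521,-0.224],[40,-58.3,-601.2,-373.4,0.0607,0.521,-0.224],[40,-58.3,-601.2,-373.4,0.0607,0.521,-0.224]]]' 55
python3 - <<'E'
from h import *
i=ctrl.camera_info("wrist");im=ctrl.capture("wrist")[:,:,::-1].copy();cv2.imwrite("pics/w4.png",im)
np.save("w4pose.npy",i["pose"])
o=ctrl.get_obs();print(o["clock"],o["position"],o["joint_positions"],o["ft_force"]);go(tool(QR),SEAT+.135*QR[:,2])
h=cv2.cvtColor(im,cv2.COLOR_BGR2HSV)
b,l=blobs(im,(0,170,110),(7,255,255),4)
for c,s in b: 
    if s[1]<290:print(c,s)
for k,p in (("mark",SEAT+.058*QR[:,0]+.008*QR[:,2]),("tip",SEAT+.06*QR[:,2])): print(k,proj(i,p))
P=o["position"];R=o["ee_rot"]
for k,v in (("zero",[38,0,4]),("hubtop",[0,0,-22]),("rim",[45,0,4])): print(k,proj(i,P+R@np.array(v)/1e3))
E
```

```text
clock: 7.5
position: [0.5688, 0.2251, 0.383]
ee_rot: [[0.862, -0.12, 0.493], [-0.103, -0.993, -0.061], [0.497, 0.002, -0.868]]
ft_force: [-0.1, -0.8, -3.4]
width: 0.469
gripper_force: 55.0
7.55 [0.569  0.2247 0.3834] [-0.5464  0.2385 -0.0449  1.6909  0.4593  0.8561 -2.5205] [ 1.1776 -0.5527 -2.7657]
shift [ 0.4 -3.  -1.5] rot [ 0.0037  0.0027 -0.0031]
[280.4 144.9] [278 138   5  15  59]
[282.1 198. ] [278 185   9  27 187]
[282.4 238.3] [280 231   5  16  67]
mark [279.9406 144.381 ]
tip [279.9722 217.1714]
zero [284.2062 191.5845]
hubtop [284.3329 270.1998]
rim [284.2163 179.9127]
```

```bash
python3 -m inch '[[[40,0.4,-2,25,0.0037,0.0027,-0.003],[40,0.4,-2,45,0.0037,0.0027,-0.003],[40,0.4,-2,55,0.0037,0.0027,-0.003],[40,0.4,-2,60,0.0037,0.0027,-0.003],[40,0.4,-2,64,0.0037,0.0027,-0.003],[40,0.4,-2,68,0.0037,0.0027,-0.003],[40,0.4,-2,70,0.0037,0.0027,-0.003],[40,0.4,-2,70,0.0037,0.0027,-0.003]]]' 55
python3 - <<'E'
from h import *
o=ctrl.get_obs();F=o["ee_rot"].T@o["ft_force"];print(o["clock"],"tool F",F,"M",o["ee_rot"].T@o["wrist_torque"],"in quill",QR.T@(o["position"]-SEAT)*1e3)
E
```

```text
clock: 8.35
position: [0.6035, 0.2246, 0.326]
ee_rot: [[0.859, -0.114, 0.499], [-0.099, -0.994, -0.056], [0.502, -0.001, -0.865]]
ft_force: [-7.9, -2.3, 6.0]
width: 0.467
gripper_force: 55.0
8.35 tool F [-3.5769  3.2156 -9.0107] M [-1.0685 -1.6445  0.0263] in quill [ 0.6071  0.7823 66.6657]
```

```bash
python3 -m inch '[[[40,-0.5,1,-1,0,0,0],[40,-1,2,0,0,0,0],[40,-1,2,2,0,0,0],[40,-1,2,4,0,0,0],[40,-1,2,4,0,0,0]]]' 55
python3 - <<'E'
from h import *
o=ctrl.get_obs();F=o["ee_rot"].T@o["ft_force"];print(o["clock"],"tool F",F,"M",o["ee_rot"].T@o["wrist_torque"],"in quill",QR.T@(o["position"]-SEAT)*1e3)
E
```

```text
clock: 8.85
position: [0.6062, 0.2229, 0.3219]
ee_rot: [[0.858, -0.113, 0.501], [-0.099, -0.994, -0.054], [0.504, -0.003, -0.864]]
ft_force: [-3.5, -2.3, 5.2]
width: 0.472
gripper_force: 55.0
8.85 tool F [-0.1876  2.664  -6.1564] M [-0.7096 -0.786   0.1171] in quill [ 1.0208 -0.6173 61.6192]
```

```bash
python3 -m inch '[[[40,0,1,0,0,0,0],[40,0,1.5,2,0,0,0],[40,0,1.5,4,0,0,0],[40,0,1.5,6,0,0,0],[40,0,1.5,6,0,0,0]]]' 55
python3 - <<'E'
from h import *
o=ctrl.get_obs();F=o["ee_rot"].T@o["ft_force"];print(o["clock"],"tool F",F,"M",o["ee_rot"].T@o["wrist_torque"],"in quill",QR.T@(o["position"]-SEAT)*1e3)
E
```

```text
clock: 9.35
position: [0.6097, 0.2221, 0.3158]
ee_rot: [[0.858, -0.111, 0.502], [-0.098, -0.994, -0.052], [0.505, -0.004, -0.863]]
ft_force: [1.0, -1.0, 2.6]
width: 0.471
gripper_force: 55.0
9.35 tool F [ 2.2482  0.8317 -1.6915] M [-0.1251 -0.1238  0.0081] in quill [ 1.0764 -0.9109 54.6115]
```

```bash
python3 -m inch '[[[40,0.5,0.2,4,0,0,0],[40,0.5,0.2,8,0,0,0],[40,0.5,0.2,12,0,0,0],[40,0.5,0.2,16,0,0,0],[40,0.5,0.2,19,0,0,0],[40,0.5,0.2,19,0,0,0]]]' 55
python3 - <<'E'
from h import *
o=ctrl.get_obs();F=o["ee_rot"].T@o["ft_force"];print(o["clock"],"tool F",F,"M",o["ee_rot"].T@o["wrist_torque"],"in quill",QR.T@(o["position"]-SEAT)*1e3)
E
```

```text
clock: 9.95
position: [0.6195, 0.2211, 0.2988]
ee_rot: [[0.858, -0.111, 0.501], [-0.098, -0.994, -0.052], [0.504, -0.004, -0.864]]
ft_force: [3.6, 1.1, 0.2]
width: 0.471
gripper_force: 55.0
9.95 tool F [ 3.085  -1.5033  1.6234] M [0.1461 0.0412 0.0023] in quill [ 1.0621 -0.8637 34.9175]
```

```bash
python3 -m inch '[[[40,0.3,-0.2,2,0,0,0],[40,0.3,-0.2,4,0,0,0],[40,0.3,-0.2,6,0,0,0],[40,0.3,-0.2,8,0,0,0],[40,0.3,-0.2,8,0,0,0]]]' 55
python3 - <<'E'
from h import *
o=ctrl.get_obs();F=o["ee_rot"].T@o["ft_force"];print(o["clock"],"tool F",F,"M",o["ee_rot"].T@o["wrist_torque"],"in quill",QR.T@(o["position"]-SEAT)*1e3)
E
```

```text
clock: 10.45
position: [0.6233, 0.2206, 0.2919]
ee_rot: [[0.859, -0.111, 0.5], [-0.098, -0.994, -0.053], [0.503, -0.004, -0.864]]
ft_force: [4.5, -0.7, 1.7]
width: 0.466
gripper_force: 55.0
10.45 tool F [4.7919 0.1769 0.7894] M [0.1818 0.13   0.0472] in quill [ 1.0198 -0.8343 27.0477]
```

```bash
python3 -m inch '[[[40,0,0,3,0,0,0],[40,0,0,6,0,0,0],[40,0,0,9,0,0,0],[40,0,0,11,0,0,0],[40,0,0,13,0,0,0],[40,0,0,13,0,0,0]]]' 55
python3 - <<'E'
from h import *
o=ctrl.get_obs();F=o["ee_rot"].T@o["ft_force"];print(o["clock"],"tool F",F,"M",o["ee_rot"].T@o["wrist_torque"],"in quill",QR.T@(o["position"]-SEAT)*1e3)
E
```

```text
clock: 11.05
position: [0.6277, 0.2195, 0.2799]
ee_rot: [[0.861, -0.112, 0.497], [-0.098, -0.994, -0.055], [0.5, -0.001, -0.866]]
ft_force: [-1.7, -0.8, 4.2]
width: 0.467
gripper_force: 55.0
11.05 tool F [ 0.6969  0.9696 -4.4305] M [-0.1807 -0.361   0.0226] in quill [-1.1212 -1.4824 14.4278]
```

```bash
python3 -m inch '[[[40,0,0,2,0,0,0],[40,0,0,4,0,0,0],[40,0,0,5,0,0,0],[40,0,0,5,0,0,0]]]' 55
python3 - <<'E'
from h import *
o=ctrl.get_obs();F=o["ee_rot"].T@o["ft_force"];print(o["clock"],"tool F",F,"M",o["ee_rot"].T@o["wrist_torque"],"in quill",QR.T@(o["position"]-SEAT)*1e3)
E
```

```text
clock: 11.45
position: [0.6278, 0.2194, 0.2799]
ee_rot: [[0.86, -0.112, 0.498], [-0.098, -0.994, -0.055], [0.501, -0.002, -0.866]]
ft_force: [-21.4, -2.7, 25.7]
width: 0.468
gripper_force: 55.0
11.45 tool F [ -5.2939   5.0714 -32.798 ] M [-1.4791 -1.8404 -0.0676] in quill [-1.0603 -1.5057 14.3033]
```

```bash
python3 -m inch '[[[40,0,0,-4,0,0,0],[62,0,0,-4,0,0,0],[62,0,0,-4,0,0,0],[62,0,0,-4,0,0,0],[62,0,0,-20,0,0,0],[62,0,0,-60,0,0,0],[62,0,0,-110,0,0,0],[62,0,0,-130,0,0,0],[62,0,0,-130,0,0,0],[62,0,0,-130,0,0,0]]]' 45
python3 - <<'E'
from h import *
i=ctrl.camera_info("wrist");im=ctrl.capture("wrist")[:,:,::-1].copy();cv2.imwrite("pics/w5.png",im)
o=ctrl.get_obs();print(o["clock"],o["position"],o["ft_force"])
for k,v in (("mark",[.058,0,.008]),("tip",[0,0,.06]),("zero",[.038,0,.008]),("ball",[.011,0,.043]),("seat",[0,0,0])): print(k,proj(i,SEAT+QR@v))
a=im[130:280,200:360];s=ctrl.capture("side")[:,:,::-1];b=s[120:195,262:322]
cv2.imwrite("pics/c5.png",np.hstack([cv2.resize(a,(480,450),interpolation=cv2.INTER_CUBIC),cv2.resize(b,(300,450),interpolation=cv2.INTER_CUBIC)]))
E
```

```text
clock: 12.45
position: [0.566, 0.2259, 0.3879]
ee_rot: [[0.86, -0.112, 0.498], [-0.098, -0.994, -0.055], [0.501, -0.002, -0.866]]
ft_force: [0.8, -0.3, -0.6]
width: 0.668
gripper_force: 0.0
12.5 [0.566  0.2254 0.3866] [ 0.0214 -1.215   0.567 ]
mark [281.6259 144.5882]
tip [281.146  215.5762]
zero [281.6272 164.7911]
ball [281.3195 198.8228]
seat [281.6903 199.4223]
```

View pics/c5.png

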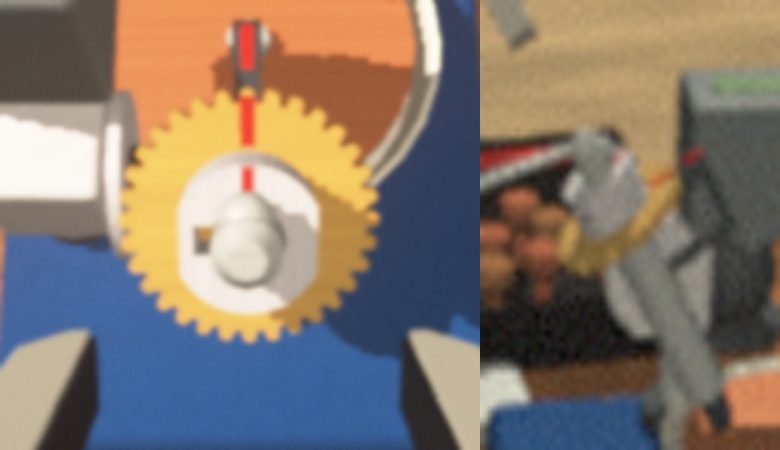

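Seated: the stripe at crop (247,120) lines up with the red mark (247,45), the brass key shows in the keyway (203,240), and the disc is against the flange. Next is gear A.

```bash
python3 - <<'E'
from h import *
go(gearR(8),[.4484,-.078,.13])
S=ctrl.camera_info("side");print("caliper",onz(S,238,253,.01),onz(S,183,260,.01))
E
```

```text
shift [-199.3  314.5  180.9] rot [ 0.0664 -0.5188 -0.247 ]
caliper [0.4259 0.0733 0.01  ] [0.2513 0.0755 0.01  ]
```

```bash
python3 -m inch '[[[62,-24,38,0,0.008,-0.06,-0.03],[62,-48,76,10,0.015,-0.12,-0.06],[62,-72,114,30,0.02,-0.18,-0.09],[62,-96,152,58,0.03,-0.25,-0.12],[62,-120,190,88,0.04,-0.31,-0.15],[62,-144,228,115,0.045,-0.37,-0.18],[62,-168,266,140,0.055,-0.44,-0.21],[62,-188,297,165,0.06,-0.5,-0.24],[62,-199.3,314.5,181,0.0664,-0.519,-0.247],[62,-199.3,314.5,181,0.0664,-0.519,-0.247],[62,-199.3,314.5,181,0.0664,-0.519,-0.247],[62,-199.3,314.5,181,0.0664,-0.519,-0.247]]]' 45
python3 - <<'E'
from meas import *
i=ctrl.camera_info("wrist");im=ctrl.capture("wrist")[:,:,::-1].copy();cv2.imwrite("pics/w6.png",im)
gear(im,i,[.4484,-.078])
o=ctrl.get_obs();print(o["clock"],o["position"],o["ft_force"]);go(gearR(8),[.4484,-.078,.0125])
# tray from w1
w={"pose":np.load("w1pose.npy"),"mtx":i["mtx"]}
for nm,I,m in (("w1",cv2.imread("pics/w1.png"),w),("side",ctrl.capture("side")[:,:,::-1].copy(),ctrl.camera_info("side"))):
    t=cv2.inRange(I,(0,0,0),(48,48,48))
    if nm=="w1": t[200:]=0
    n,l,s,c=cv2.connectedComponentsWithStats(t)
    q=[k for k in range(1,n) if s[k][4]>600];
    for k in q:
        p=np.argwhere(l==k)[:,::-1]
        W=np.array([onz(m,a,b,.016)[:2] for a,b in cv2.convexHull(p.astype(np.float32))[:,0]],np.float32)
        print(nm,s[k],cv2.minAreaRect(W))
E
```

```text
clock: 13.75
position: [0.4506, -0.0753, 0.1315]
ee_rot: [[0.99, 0.142, 0.004], [0.142, -0.99, 0.003], [0.005, -0.002, -1.0]]
ft_force: [0.3, 0.5, -0.3]
width: 0.666
gripper_force: 0.0
disc (0.4480234980583191, -0.07718117535114288) 0.04492853581905365 2333 red 42 6.916192164788387 hub ((0.4498215913772583, -0.07772059738636017), 0.026584021747112274)
red from hub centre 8.164855108586183 0.03450963353229165
13.8 [ 0.4507 -0.0752  0.1318] [ 1.0587 -0.1863 -0.3211]
shift [ -3.4   2.7 119.3] rot [-0.002  -0.0055  0.0036]
w1 [  324     0   126   186 19224] ((0.6250721216201782, -0.16266271471977234), (0.22235563397407532, 0.13368962705135345), 87.97883605957031)
side [ 45 214  35  27 733] ((-0.1634121835231781, 0.36229944229125977), (0.0961056798696518, 0.21896885335445404), 31.137868881225586)
side [288 262  68  67 814] ((0.6207566261291504, -0.16406019032001495), (0.2540431022644043, 0.13250885903835297), 87.63994598388672)
```

```bash
python3 -m inch '[[[62,-3,2.2,40,-0.002,-0.005,0.01],[62,-3,2.2,80,-0.002,-0.005,0.01],[62,-3,2.2,105,-0.002,-0.005,0.01],[62,-3,2.2,119,-0.002,-0.005,0.01],[62,-3,2.2,119,-0.002,-0.005,0.01],[40,-3,2.2,119,-0.002,-0.005,0.01],[40,-3,2.2,119,-0.002,-0.005,0.01],[40,-3,2.2,119,-0.002,-0.005,0.01],[40,-3,2.2,119,-0.002,-0.005,0.01],[40,-3,2.2,119,-0.002,-0.005,0.01]]]' 45
python3 - <<'E'
from h import *
go(gearR(0),[.627,-.098,.0175])
E
```

```text
clock: 14.85
position: [0.4486, -0.0787, 0.0132]
ee_rot: [[0.991, 0.131, 0.001], [0.131, -0.991, -0.0], [0.001, 0.0, -1.0]]
ft_force: [-0.2, 1.4, 5.7]
width: 0.472
gripper_force: 45.0
shift [174.4  42.5  -4.1] rot [ 0.0004 -0.001   0.1313]
```

```bash
python3 -m inch '[[[40,0,0,-30,0,0,0],[40,0,0,-70,0,0,0],[40,40,10,-80,0,0,0.03],[40,85,20,-80,0,0,0.07],[40,130,32,-80,0,0,0.1],[40,165,40,-75,0,0,0.13],[40,174.5,42.5,-50,0,0,0.131],[40,174.5,42.5,-25,0,0,0.131],[40,174.5,42.5,-10,0,0,0.131],[40,174.5,42.5,-6,0,0,0.131],[40,174.5,42.5,-4.5,0,0,0.131],[40,174.5,42.5,-4.5,0,0,0.131],[60,174.5,42.5,-4.5,0,0,0.131],[60,174.5,42.5,-4.5,0,0,0.131],[60,174.5,42.5,-4.5,0,0,0.131],[60,174.5,42.5,-40,0,0,0.131],[60,174.5,42.5,-90,0,0,0.131],[60,174.5,42.5,-120,0,0,0.131],[60,174.5,42.5,-120,0,0,0.131]]]' 45
python3 - <<'E'
from h import *
o=ctrl.get_obs();print(o["clock"],o["position"]);go(gearR(20.5),[.5603,-.391,.13])
E
```

```text
clock: 16.75
position: [0.6304, -0.099, 0.1375]
ee_rot: [[1.0, -0.001, 0.011], [-0.0, -1.0, -0.002], [0.011, 0.002, -1.0]]
ft_force: [0.6, -0.4, 0.4]
width: 0.644
gripper_force: 0.0
16.75 [ 0.6304 -0.099   0.1375]
shift [-70.1 292.    7.4] rot [ 0.004  -0.01   -0.3583]
```

```bash
python3 -m inch '[[[60,-10,45,0,0,0,-0.06],[60,-22,92,0,0,0,-0.12],[60,-34,140,0,0,-0.005,-0.18],[60,-46,190,0,0,-0.005,-0.24],[60,-58,240,4,0,-0.01,-0.3],[60,-68,280,7,0.004,-0.01,-0.35],[60,-70,292,7.4,0.004,-0.01,-0.358],[60,-70,292,7.4,0.004,-0.01,-0.358],[60,-70,292,7.4,0.004,-0.01,-0.358]]]' 45
python3 - <<'E'
from meas import *
i=ctrl.camera_info("wrist");im=ctrl.capture("wrist")[:,:,::-1].copy();cv2.imwrite("pics/w7.png",im)
gear(im,i,[.5603,-.391])
o=ctrl.get_obs();print(o["clock"],o["position"]);go(gearR(20.5),[.5603,-.391,.0125])
E
```

```text
clock: 17.65
position: [0.5572, -0.3877, 0.1239]
ee_rot: [[0.936, 0.352, -0.012], [0.352, -0.936, 0.005], [-0.01, -0.009, -1.0]]
ft_force: [0.1, 0.7, 0.6]
width: 0.646
gripper_force: 0.0
disc (0.5603073239326477, -0.39139488339424133) 0.0449988953769207 2585 red 54 21.4160037383313 hub ((0.5617358684539795, -0.39063823223114014), 0.026669936254620552)
red from hub centre 21.109950316228375 0.034220572104001416
17.7 [ 0.5579 -0.3867  0.1243]
shift [  1.7   5.8 111.7] rot [-0.0083  0.009   0.0036]
```

```bash
python3 -m inch '[[[60,1,3,40,-0.008,0.009,-0.008],[60,2,5,80,-0.008,0.009,-0.008],[60,2,5,100,-0.008,0.009,-0.008],[60,2,5,111,-0.008,0.009,-0.008],[60,2,5,111,-0.008,0.009,-0.008],[40,2,5,111,-0.008,0.009,-0.008],[40,2,5,111,-0.008,0.009,-0.008],[40,2,5,111,-0.008,0.009,-0.008],[40,2,5,111,-0.008,0.009,-0.008],[40,2,5,111,-0.008,0.009,-0.008]]]' 45
python3 - <<'E'
from h import *
go(gearR(0),[.623,-.206,.0175])
E
```

```text
clock: 18.7
position: [0.5596, -0.3937, 0.0154]
ee_rot: [[0.934, 0.358, 0.001], [0.358, -0.934, -0.003], [0.0, 0.003, -1.0]]
ft_force: [-0.5, 2.1, 7.2]
width: 0.466
gripper_force: 45.0
shift [ 126.4 -152.6   -2.5] rot [ 0.0027 -0.0008  0.3659]
```

```bash
python3 -m inch '[[[40,0,0,-30,0,0,0],[40,0,0,-70,0,0,0],[40,25,-30,-80,0,0,0.07],[40,52,-62,-80,0,0,0.15],[40,80,-96,-80,0,0,0.22],[40,105,-126,-80,0,0,0.3],[40,122,-147,-75,0,0,0.36],[40,126.5,-152.5,-50,0,0,0.366],[40,126.5,-152.5,-25,0,0,0.366],[40,126.5,-152.5,-10,0,0,0.366],[40,126.5,-152.5,-6,0,0,0.366],[40,126.5,-152.5,-4.5,0,0,0.366],[40,126.5,-152.5,-4.5,0,0,0.366],[60,126.5,-152.5,-4.5,0,0,0.366],[60,126.5,-152.5,-4.5,0,0,0.366],[60,126.5,-152.5,-4.5,0,0,0.366],[60,126.5,-152.5,-40,0,0,0.366],[60,126.5,-152.5,-90,0,0,0.366],[60,126.5,-152.5,-130,0,0,0.366],[60,126.5,-152.5,-130,0,0,0.366]]]' 45
python3 -m inch '[[[60,-45,0,-20,0,0,0],[60,-90,0,-40,0,0,0],[60,-120,0,-60,0,0,0],[60,-120,0,-60,0,0,0]]]'
python3 - <<'E'
from h import *
w=ctrl.capture("wrist")[:,:,::-1];s=ctrl.capture("side")[:,:,::-1]
cv2.imwrite("pics/c6.png",np.hstack([cv2.resize(w,(400,300)),cv2.resize(s[120:390,170:440],(400,300))]))
print(ctrl.get_obs()["clock"])
E
```

```text
clock: 20.7
position: [0.6269, -0.2081, 0.1502]
ee_rot: [[1.0, -0.001, 0.013], [-0.001, -1.0, -0.007], [0.013, 0.007, -1.0]]
ft_force: [0.6, -0.8, -0.3]
width: 0.646
gripper_force: 0.0
clock: 21.1
position: [0.4995, -0.2079, 0.2054]
ee_rot: [[1.0, -0.004, 0.0], [-0.004, -1.0, -0.005], [0.0, 0.005, -1.0]]
ft_force: [1.1, -0.7, 0.7]
width: 0.645
gripper_force: 0.0
21.2
```

View pics/c6.png

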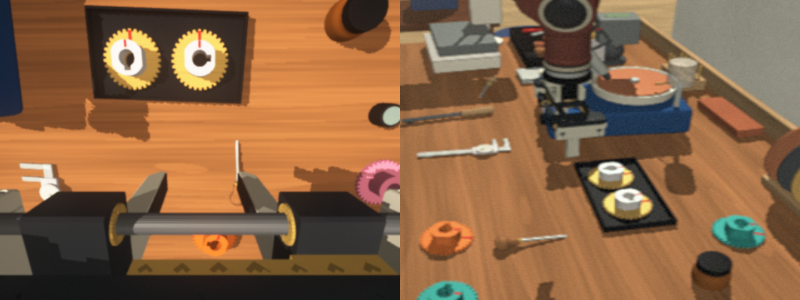

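Both spare gears lie flat side by side in the tray, at crop (132,58) and (202,58). The bystanders have not moved and the robot touches nothing, so I hand in.

```bash
python3 -c "
from rig import ctrl
print(ctrl.sign_off())"
```

```text
the job is handed in; nothing more can be done
None
```

Handed in at about 21 s: the gear with its keyway at 90° is pushed to a hard stop on the flange with its zero tooth at the finger, and the other two lie flat side by side in the tray. I picked it by seeing the key and keyways, so I did not try the two wrong gears on the quill, and I judged the ball's click from force and position rather than seeing it.

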